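# Lay the capsule carton down in the labelling frame

## Robot

A 6-joint arm with a two-finger parallel gripper is mounted at the origin on the work surface. World frame = base frame: x ahead of the robot, y to its left, z up, the work surface at z = 0. Lengths are in m, angles in rad, forces in N, time in s.
With the tool pointing down it reaches from about 0.3 to 0.875 m from the base axis. Payload 6.4 kg.
Tool frame: the origin (TCP) lies at the very end of the fingers, on their centre line; the grasp point (between the pads) lies 19 mm behind it; z points along the fingers, y is the line along which they close (so a half turn about z gives the same grasp; the last joint's range is limited). The gripper opens to 85 mm and grips with 20 to 120 N. Pads are 22 mm wide; open, the fingers measure 114 mm over their backs; the gripper's body (76 mm by 85 mm) begins 54 mm behind the grasp point. The pads swing forward as they close: fully open they stand 13 mm farther back than shut.
Start: joints at [-1.363, 0.181, 1.607, -0, 1.354, -0.206], TCP at [0.231, -0.526, 0.231] pointing down, gripper open.
Joint ranges: [-2.99, 2.99], [-0.89, 2.07], [0.3, 2.58], [-1.14, 4.28], [0, 2.63], [-3.12, 3.12]. Speed limits (rad/s): [2.57, 2.57, 3.01, 3.14, 3.14, 3.14].

## Interface

Orientations are given as a unit quaternion [w, x, y, z].
In Python, from bench import ctrl, camera, calibration, order, outline_of gives the robot as it stands.
- The arm moves only by the tool move_arm, never from a script. Its argument "series" is a list that holds one entry, the list of rows, each a list of 5 numbers: the opening, from 0 (shut) to 1 (fully open), then the shift along the tool's x, y, z in mm, then the turn about the tool's z in rad. A call has exactly 10 rows; each row is the pose to reach, as a shift and turn from the pose commanded when the call began, along the tool's axes at that moment; what a row does not reach only later rows make up. A row lasts 1/12 s, in which the tool goes at most 41.7 mm and 7.16 degrees, less where a joint would pass 70% of its speed; a pose out of reach is approached as far as the arm can. A call with a gripper value outside its range is refused whole. The fingers move at their own pace and stop on an object; the grip force is fixed at half the most. Time passes only in rows, so rows that repeat a pose let the fingers close, or fill a call up. It gives the time, the measured TCP pose, the force, the opening and the grip force at its end, in the units of the state.
- ctrl.get_obs(): the state, without advancing time (a new reading comes with each control period).
- camera(name): name is "scene" or "top" or "wrist"; returns (picture, depth): 480x640x3 uint8, blue, green, red; 480x640 float32, m along the optical axis (not along the pixel's ray), 0 where there is no reading.
- calibration(name): a dict with "intrinsics" (3x3 intrinsics, pixels), "rvec" (rotation vector, rad) and "tvec" (3), from world to camera coordinates, as OpenCV has them. Camera axes: x right, y down, z forward; pixel columns grow to the right and rows downward; lengths in m; the calibration is good to about 2 mm. A picture is of the moment at which its call begins: read the wrist's pose just before it. calibration takes no time and is no camera call; for the wrist camera it gives the pose at the moment of the call.
- order.hand_in(): hands the job in; it is judged then, once.
Trained networks look in the newest picture that a camera, given by its name, has taken for a name from the list of things; names that differ only in an ending like _2 or _b are one class to them, and where a whole thing is asked for, a point or a joint stands for the part that bears it (a point fixed in the world has none). Each returns a list of dicts, best first, with "conf" (0 to 1); they miss things now and then, are a little off and sometimes report something else, mostly with a low value. They report only what shows in the picture. A call takes as long as a camera call. They do not tell look-alikes from the thing itself.
- outline_of(target, camera): "region" (480x640 bool, what is visible of it) and "bbox" ([centre column, centre row, width, height] in pixels, round what is visible of it).
The state is a dict: "time_s": time; "q": joint angles; "dq": joint speeds; "joint_efforts": joint torques, N m; "eef_pos": TCP position; "eef_rot": TCP orientation; "wrist_force": force on the tool from outside, world axes, zero at the start; "torque": the same for the moment, N m; "opening": opening from 0.0 (shut) to 1.0 (fully open); "grasp_force": force on a finger pad.
Only numpy, scipy, OpenCV 4.12 (cv2) and the standard library are available. Lean on these libraries where they do the work, as an engineer would, in place of code of your own. Each camera call takes 0.05 s, during which the arm holds its last target. There are 200 camera calls.

## Task

The white carton with green bands stands on the white labelling mat, just outside the blue taped frame. Without lifting it, push it low down so that it slides, still standing, until its leading bottom edge has crossed the near tape strip into the frame; then push it near its top so that it topples forward and comes to lie flat, blank label field up, inside the blue frame. Leave everything else on the counter alone.

Things in the scene. Friction and masses are not known exactly. Their poses are not given: they have to be found in the camera images.
- carton: carton to lay down: white with green bands, 28 mm deep (x), 60 wide (y), 68 tall (z), 55 to 115 g. Origin: centre of underside. Starts upright, front (+x face) towards the frame; tan label field on its back. Pushed within 15 mm of the mat it slides upright; pushed above 45 mm it tips over its front bottom edge and past 0.39 rad falls by itself.
- front_l (a point): corner of the green carton: front (+x), left (+y), foot (z=0).
- front_r (a point): corner of the green carton: front (+x), right (-y), foot (z=0).
- back_l (a point): corner of the green carton: back (-x), left (+y), foot (z=0).
- back_r (a point): corner of the green carton: back (-x), right (-y), foot (z=0).
- top_l (a point): corner of the green carton: front (+x), left (+y), top (z=68 mm).
- top_r (a point): corner of the green carton: front (+x), right (-y), top (z=68 mm).
- mat: fixed white plastic labelling mat, 250 mm (x) by 130 mm (y), 3 mm thick; origin at the centre of its underside. The carton starts near its -x end, the frame lies towards its +x end. In a low push keep the tips within 15 mm of the mat and the gripper's body clear of the carton's top, or it tips early.
- frame (a point): centre of the blue taped frame, on the mat's upper face. 124 mm (x) by 104 mm (y) over the outside of the tape; strips 10 mm wide, too thin to feel. Its x axis points from the near strip (carton's side) to the far strip: the way to push and topple. The carton starts with its front 20 to 60 mm short of the near strip's outer edge, near the centre line and within 0.1 rad of square.
- carton_orange: card carton of the same size and shape as the green one, standing, with bands in orange; must be left alone. Origin: centre of its underside, z up.
- carton_blue: card carton of the same size and shape as the green one, standing, with bands in blue; must be left alone. Origin: centre of its underside, z up.
- jar: amber glass jar with white cap, 48 mm across, 65 mm tall, standing on the counter beside the mat's frame, its centre about 112 mm off the mat's centre line (mat +y side); leave alone. Origin: centre of underside.
- cup: small blue measuring cup, 48 mm across, 40 mm tall, beside the mat's frame, its centre about 112 mm off the centre line (mat -y side); leave alone. Origin: centre of underside.
- tamper: grey plastic capsule tamper, 56 mm across, 70 mm tall, standing to the left; leave alone. Origin: centre of underside.
- spatula: steel spatula with black handle, lying to the right; leave alone. Origin in the tool, which lies along its x.
There are look-alikes about, which are no part of the job. What is shaped like the carton but pink or yellow is not meant.

How it is judged:
On the way, in this order (a step that is already met when the one before it is completed fails the run):
1. the carton, still upright, has slid so that its whole front bottom edge has passed the outer edge of the frame's near strip (angle between carton's own z axis and vertical below 0.1 rad and x of each of front_l, front_r in the frame of frame above -0.062 m and height (world z) of each of front_l, front_r below 0.012 m), for 0.1 s.
2. the carton is being tipped by a push of the fingers in its upper half (angle between carton's own z axis and vertical above 0.05 rad and contact force between the fingers and carton above 0.02 N and height (world z) of the grasp point above 0.045 m).
At the end, for the whole second after the job is handed in: The green carton lies flat on its front face (within 0.1 rad), label field up, at rest on the mat; all four corners of that face are within the outer edge of the blue tape (124 by 104 mm; lying on the tape is allowed) (angle between carton's own x axis and vertical above 3.04 rad and x of front_l in the frame of frame between -0.062 and 0.062 m and y of front_l in the frame of frame between -0.052 and 0.052 m and x of front_r in the frame of frame between -0.062 and 0.062 m and y of front_r in the frame of frame between -0.052 and 0.052 m and x of top_l in the frame of frame between -0.062 and 0.062 m and y of top_l in the frame of frame between -0.052 and 0.052 m and x of top_r in the frame of frame between -0.062 and 0.062 m and y of top_r in the frame of frame between -0.052 and 0.052 m and height (world z) of each of front_l, front_r, top_l, top_r below 0.01 m and linear speed of carton below 0.02 m/s and angular speed of carton below 0.1 rad/s); the robot touches nothing.
It fails at once if the carton is lifted: all of it more than about 15 mm above the mat (height (world z) of each of front_l, front_r, top_l, top_r, back_l, back_r above 0.018 m).
It fails at once if another thing on the counter is shifted by more than 20 mm or knocked over (distance of any of carton_orange, carton_blue, jar, cup, tamper, spatula from where it was at the start of the episode above 0.02 m or angle between any of carton_orange, carton_blue, jar, cup, tamper's own z axis and vertical above 0.4 rad).
It also fails if it takes over 42 s, if anything falls off the work surface, if the arm or the gripper's body presses on something with over 40 N, if the wrist force passes 120 N, or if a joint passes its speed limit or range.

## Working session

There is one attempt and no reset: what is moved stays moved. The work goes in short steps, Python scripts to look and compute and a tool call to move; the robot and the scene stay as the last step left them, time stands still between calls to the robot, and variables do not carry over. Pictures are saved under pics/ and viewed, at most 10 in all, crops included, and the job is handed in when it is done.

Besides the shell and the picture viewer there is one more tool, called as name([rows], argument=value, ...), one row to a line, values as JSON. move_arm: Moves the arm, as the interface text tells. Its arguments: {"type":"object","properties":{"series":{"type":"array","items":{"type":"array","items":{"type":"array","items":{"type":"number"}}}}},"required":["series"]}

```bash
ls; mkdir -p pics
cat > h.py <<'E'
import numpy as np,cv2
from bench import ctrl,camera,calibration,order,outline_of
def cal(n):
    c=calibration(n);K=np.array(c["intrinsics"]);R=cv2.Rodrigues(np.array(c["rvec"],float))[0];t=np.array(c["tvec"],float).ravel();return K,R,t
def cloud(n,d):
    K,R,t=cal(n);v,u=np.mgrid[:480,:640]
    P=np.stack([(u-K[0,2])/K[0,0]*d,(v-K[1,2])/K[1,1]*d,d],-1)
    return (P-t)@R
E
python3 - <<'E'
from h import *
o=ctrl.get_obs();print(o["eef_pos"],o["eef_rot"],o["opening"])
for n in["top","scene"]:
    im,d=camera(n);cv2.imwrite(f"pics/{n}0.png",im);W=cloud(n,d)
    for k in["carton","mat","carton_orange","carton_blue","jar","cup","tamper","spatula"]:
        for r in outline_of(k,n)[:3]:
            m=r["region"]&(d>0)
            p=W[m];print(n,k,round(r["conf"],2),np.round(r["bbox"]),np.round(np.median(p,0),3),np.round(np.percentile(p[:,2],95),3))
E
```

```text
pics
[ 0.23111626 -0.5258954   0.23036528] [-9.03202024e-04  9.78674748e-01  2.05414025e-01  1.05161876e-05] 1.0012768474808371
top carton 0.8 [292. 339.  30.  26.] [0.352 0.031 0.068] 0.072
top carton 0.66 [238. 298.  31.  32.] [0.433 0.147 0.068] 0.071
top carton 0.58 [308. 268.  33.  29.] [0.493 0.001 0.071] 0.075
top mat 0.65 [325. 240. 110. 129.] [ 0.563 -0.038  0.004] 0.007
top carton_blue 0.88 [460. 167.  34.  32.] [ 0.703 -0.306  0.068] 0.072
top carton_blue 0.18 [516. 248.  33. 129.] [ 0.61  -0.435  0.005] 0.021
top jar 0.8 [298. 181.  24.  28.] [0.675 0.024 0.065] 0.069
top cup 0.65 [381. 243.  27.  29.] [ 0.55  -0.155  0.008] 0.042
top tamper 0.62 [150. 277.  34.  31.] [0.477 0.326 0.018] 0.07
top spatula 0.91 [517. 247.  36. 132.] [ 0.612 -0.435  0.005] 0.021
scene carton 0.62 [359. 182.  24.  27.] [0.359 0.034 0.053] 0.069
scene mat 0.72 [317. 259. 107.  86.] [ 0.579 -0.044  0.003] 0.006
scene carton_orange 0.58 [469. 327.  40.  33.] [0.706 0.331 0.063] 0.07
scene carton_orange 0.26 [339. 222.  28.  34.] [0.502 0.006 0.055] 0.072
scene carton_blue 0.78 [184. 277.  36.  30.] [ 0.715 -0.308  0.058] 0.07
scene jar 0.83 [331. 295.  19.  26.] [0.693 0.027 0.06 ] 0.066
scene cup 0.68 [273. 235.  24.  22.] [ 0.538 -0.153  0.024] 0.041
scene tamper 0.63 [471. 245.  28.  31.] [0.484 0.331 0.016] 0.068
scene spatula 0.58 [161. 219.  62.  92.] [ 0.611 -0.435  0.004] 0.02
```

Run:
```python
import cv2,numpy as np
a=cv2.imread("pics/top0.png")[130:370,200:440];cv2.imwrite("pics/c1.png",cv2.resize(a,None,fx=2.5,fy=2.5,interpolation=cv2.INTER_CUBIC))
```

```text
(no output)
```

View pics/c1.png

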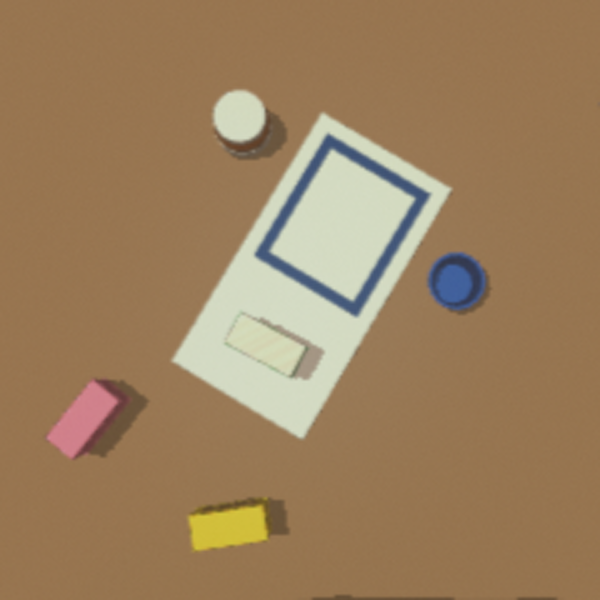

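The top view shows the white target carton on the mat at about px (306,268). The blue frame is up and to the right of it, at px (337,220). The pink and yellow look-alikes stand behind it, with the jar and cup on either side.

Run:
```python
from h import *
im,d=camera("top");W=cloud("top",d);K,R,t=cal("top")
hsv=cv2.cvtColor(im,cv2.COLOR_BGR2HSV)
box=np.zeros((480,640),bool);box[175:262,295:377]=1
b=box&(hsv[...,0]>95)&(hsv[...,0]<130)&(hsv[...,1]>90)
n,l,s,c=cv2.connectedComponentsWithStats(b.astype(np.uint8));print(s)
i=1+np.argmax(s[1:,4]);v,u=np.nonzero(l==i)
C=-R.T@t
def onz(u,v,z):
    r=np.stack([(u-K[0,2])/K[0,0],(v-K[1,2])/K[1,1],np.ones_like(u,float)],-1)@R
    return C+r*((z-C[2])/r[:,2])[:,None]
P=onz(u.astype(float),v.astype(float),.003)
(fc,sz,a)=cv2.minAreaRect(P[:,:2].astype(np.float32));print("frame",fc,sz,a)
m=np.zeros_like(b);m[245:290,285:330]=1
m&=(W[...,2]>.055)&(W[...,2]<.09)
v,u=np.nonzero(m);P=onz(u.astype(float),v.astype(float),.071)
rc=cv2.minAreaRect(P[:,:2].astype(np.float32));print("carton",rc,P.mean(0),C)
v,u=np.nonzero(outline_of("mat","top")[0]["region"]);P=onz(u.astype(float),v.astype(float),.003);print("mat",cv2.minAreaRect(P[:,:2].astype(np.float32)))
```

```text
[[     0      0    640    480 306619]
 [   303    185     68     70    515]
 [   372    233      5     18     66]]
frame (0.5988829135894775, -0.05807926505804062) (0.09957800060510635, 0.11987514793872833) 59.044036865234375
carton ((0.49402594566345215, 0.0034447386860847473), (0.0601925328373909, 0.02862994745373726), 63.54621124267578) [0.49404001 0.00327935 0.071     ] [ 0.47306347 -0.04800734  1.09933339]
mat ((0.5559287667274475, -0.03335779905319214), (0.13483095169067383, 0.2547391355037689), 58.87636184692383)
```

move_arm([
  [[0.35, 25, -25, 0, 0.1], [0.35, 52, -53, 0, 0.2], [0.35, 80, -81, 0, 0.3], [0.35, 108, -109, 0, 0.4], [0.35, 136, -138, 0, 0.5], [0.35, 164, -166, 0, 0.6], [0.35, 192, -194, 0, 0.7], [0.35, 220, -223, 0, 0.8], [0.35, 246, -250, 0, 0.9], [0.35, 270, -274, 0, 0.955]],
])

```text
time_s: 1.83
eef_pos: [0.3685, -0.165, 0.2316]
eef_rot: [0.0, 0.963, -0.27, 0.0]
wrist_force: [0.7, -0.5, -0.3]
opening: 0.352
grasp_force: 0.0
```

```bash
cat >> h.py <<'E'
from scipy.spatial.transform import Rotation
fc=np.array([.5989,-.0581]);ang=np.radians(-31.0);f=np.array([np.cos(ang),np.sin(ang)]);l=np.array([-f[1],f[0]])
def state():
    o=ctrl.get_obs();q=o["eef_rot"];Rm=Rotation.from_quat([q[1],q[2],q[3],q[0]]).as_matrix();p=np.array(o["eef_pos"])
    print("t",round(o["time_s"],2),"tcp",p.round(4),"in frame",((p[:2]-fc)@f).round(4),((p[:2]-fc)@l).round(4),"yaw",np.degrees(np.arctan2(Rm[1,0],Rm[0,0])).round(2),"F",np.round(o["wrist_force"],2),"op",round(o["opening"],2));return p,Rm
def goto(fx,fy,z):
    p,Rm=state();w=np.array([*(fc+fx*f+fy*l),z]);print("shift mm",((w-p)@Rm*1000).round(1),"turn",np.round(np.arctan2(Rm[1,0],Rm[0,0])-ang,3))
E
python3 -c "
from h import *
goto(-.18,0,.15)"
```

```text
t 1.83 tcp [ 0.3685 -0.165   0.2316] in frame -0.1424 -0.2103 yaw -31.3 F [ 0.68 -0.5  -0.26] op 0.35
shift mm [ -38.7 -210.    81.6] turn -0.005
```

move_arm([
  [[0.35, -6, -33, 0, -0.005], [0.35, -12, -68, 0, -0.005], [0.35, -18, -103, 0, -0.005], [0.35, -25, -138, 0, -0.005], [0.35, -32, -173, 10, -0.005], [0.35, -39, -205, 25, -0.005], [0.35, -39, -210, 45, -0.005], [0.35, -39, -210, 65, -0.005], [0.35, -39, -210, 82, -0.005], [0.35, -39, -210, 82, -0.005]],
])

```text
time_s: 2.67
eef_pos: [0.4405, 0.0339, 0.1461]
eef_rot: [0.0, 0.964, -0.264, -0.003]
wrist_force: [-0.5, 0.2, -0.4]
opening: 0.355
grasp_force: 0.0
```

```bash
python3 -c "
from h import *
goto(-.18,0,.008)
im,d=camera('wrist');cv2.imwrite('pics/w1.png',im)
W=cloud('wrist',d);m=(W[...,2]>.062)&(W[...,2]<.09)&(np.hypot(W[...,0]-.494,W[...,1]-.0034)<.045)
P=W[m][:,:2];print(m.sum());r=cv2.minAreaRect(P.astype(np.float32));c=np.array(r[0])-fc;print(r,c@f,c@l)
"
```

```text
t 2.67 tcp [0.4405 0.0339 0.1461] in frame -0.1831 -0.0027 yaw -30.67 F [-0.54  0.24 -0.42] op 0.36
shift mm [  4.   -3.  138.1] turn 0.006
5173
((0.49409183859825134, 0.00294576957821846), (0.06103967875242233, 0.028906235471367836), 62.305999755859375) -0.12127902444525658 -0.0016537561545742231
```

View pics/w1.png

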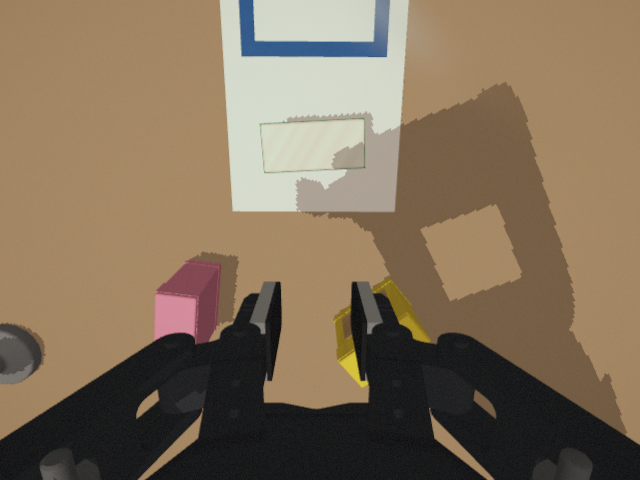

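The wrist view shows the carton at px (312,145), nearly square to the frame, with the near strip at row 50. The fingers are behind it and centred. I'll descend now.

move_arm([
  [[0.35, 4, -3, 20, 0.006], [0.35, 4, -3, 45, 0.006], [0.35, 4, -3, 70, 0.006], [0.35, 4, -3, 95, 0.006], [0.35, 4, -3, 115, 0.006], [0.35, 4, -3, 128, 0.006], [0.35, 4, -3, 134, 0.006], [0.35, 4, -3, 138, 0.006], [0.35, 4, -3, 138, 0.006], [0.35, 4, -3, 138, 0.006]],
])

```text
time_s: 3.55
eef_pos: [0.4491, 0.0333, 0.0124]
eef_rot: [-0.0, 0.963, -0.268, 0.001]
wrist_force: [0.2, -0.6, -0.7]
opening: 0.349
grasp_force: 0.0
```

```bash
python3 -c "
from h import *
goto(-.082,0,.008)"
```

```text
t 3.55 tcp [0.4491 0.0333 0.0124] in frame -0.1755 0.0012 yaw -31.08 F [ 0.16 -0.6  -0.75] op 0.35
shift mm [93.5  1.1  4.5] turn -0.001
```

move_arm([
  [[0.35, 0, 1, 3, 0], [0.35, 10, 1, 4, 0], [0.35, 20, 1, 4, 0], [0.35, 25, 1, 4, 0], [0.35, 30, 1, 4, 0], [0.35, 35, 1, 4, 0], [0.35, 40, 1, 4, 0], [0.35, 46, 1, 4, 0], [0.35, 52, 1, 4, 0], [0.35, 52, 1, 4, 0]],
])

```text
time_s: 4.38
eef_pos: [0.4934, 0.0051, 0.0075]
eef_rot: [0.0, 0.963, -0.268, 0.001]
wrist_force: [0.2, 0.1, -0.2]
opening: 0.351
grasp_force: 0.0
```

```bash
cat > look.py <<'E'
from h import *
p,Rm=state();im,d=camera('wrist');cv2.imwrite('pics/w%d.png'%int(ctrl.get_obs()["time_s"]*100),im)
im,d=camera('top');W=cloud('top',d);K,R,t=cal('top');C=-R.T@t
for n in ['top','scene']:
    im,d=camera(n);W=cloud(n,d);cv2.imwrite('pics/%s%d.png'%(n,int(ctrl.get_obs()["time_s"]*100)),im)
    q=(W[...,:2]-fc);X=q@f;Y=q@l;m=(W[...,2]>.014)&(W[...,2]<.08)&(abs(Y)<.06)&(X>-.15)&(X<.08)
    hs=cv2.cvtColor(im,cv2.COLOR_BGR2HSV);m&=hs[...,2]>110
    print(n,m.sum(),"X",np.percentile(X[m],[2,50,98]).round(4),"Y",np.percentile(Y[m],[2,50,98]).round(4),"Z",np.percentile(W[...,2][m],[2,50,98]).round(4))
E
python3 look.py; ls pics
```

```text
t 4.38 tcp [0.4934 0.0051 0.0075] in frame -0.1229 -0.0002 yaw -31.09 F [ 0.2   0.07 -0.16] op 0.35
c1.png
scene0.png
top0.png
top453.png
w1.png
w443.pngTraceback (most recent call last):
  File "look.py", line 8, in <module>
    print(n,m.sum(),"X",np.percentile(X[m],[2,50,98]).round(4),"Y",np.percentile(Y[m],[2,50,98]).round(4),"Z",np.percentile(W[...,2][m],[2,50,98]).round(4))
                        ~~~~~~~~~~~~~^^^^^^^^^^^^^^^^
    return _quantile_unchecked(
        a, q, axis, out, overwrite_input, method, keepdims, weights)
    return _ureduce(a,
                    func=_quantile_ureduce_func,
    ...<5 lines>...
                    overwrite_input=overwrite_input,
                    method=method)
    r = func(a, **kwargs)
    result = _quantile(arr,
                       quantiles=q,
    ...<2 lines>...
                       out=out,
                       weights=wgt)
    slices_having_nans = np.isnan(arr[-1, ...])
                                  ~~~^^^^^^^^^
IndexError: index -1 is out of bounds for axis 0 with size 0
```

Top is hidden by the arm, so I'll check the scene view instead.

```bash
cat > look.py <<'E'
from h import *
p,Rm=state();T=int(ctrl.get_obs()["time_s"]*100);ims=[]
for n in ['wrist','scene']:
    im,d=camera(n);W=cloud(n,d);ims.append(im)
    q=(W[...,:2]-fc);X=q@f;Y=q@l;m=(W[...,2]>.014)&(W[...,2]<.08)&(abs(Y)<.06)&(X>-.15)&(X<.08)
    hs=cv2.cvtColor(im,cv2.COLOR_BGR2HSV);m&=hs[...,2]>90
    if m.sum()>20: print(n,m.sum(),"X",np.percentile(X[m],[2,50,98]).round(4),"Y",np.percentile(Y[m],[2,50,98]).round(4),"Z",np.percentile(W[...,2][m],[2,50,98]).round(4))
c=cv2.resize(ims[1][140:340,240:440],(400,400),interpolation=cv2.INTER_CUBIC)
cv2.imwrite(f'pics/L{T}.png',np.hstack([cv2.resize(ims[0],(400,300)).copy() if 0 else cv2.copyMakeBorder(cv2.resize(ims[0],(400,300)),50,50,0,0,0),c]))
print(f'pics/L{T}.png')
E
python3 look.py
```

```text
t 4.53 tcp [0.4918 0.0059 0.0071] in frame -0.1247 -0.0003 yaw -31.07 F [-0.81  0.61  0.49] op 0.35
wrist 32199 X [-0.1082 -0.0918 -0.0812] Y [-0.0306 -0.0021  0.0263] Z [0.0242 0.0713 0.073 ]
scene 464 X [-0.1154 -0.0885 -0.0803] Y [-0.0307  0.0048  0.0298] Z [0.0163 0.0684 0.0746]
pics/L453.png
```

move_arm([
  [[0.35, 4, 0, 0, 0], [0.35, 9, 0, 0, 0], [0.35, 14, 0, 0, 0], [0.35, 19, 0, 0, 0], [0.35, 24, 0, 0, 0], [0.35, 29, 0, 0, 0], [0.35, 34, 0, 0, 0], [0.35, 38, 0, 0, 0], [0.35, 40, 0, 0, 0], [0.35, 40, 0, 0, 0]],
])

```text
time_s: 5.47
eef_pos: [0.5268, -0.0151, 0.0073]
eef_rot: [0.0, 0.963, -0.268, 0.0]
wrist_force: [0.1, 0.0, -0.1]
opening: 0.353
grasp_force: 0.0
```

```bash
python3 look.py; mv pics/L5*.png pics/A.png
```

```text
t 5.47 tcp [ 0.5268 -0.0151  0.0073] in frame -0.0839 -0.0003 yaw -31.08 F [ 0.06  0.03 -0.08] op 0.35
wrist 31775 X [-0.0676 -0.0517 -0.0407] Y [-0.0306 -0.0021  0.0263] Z [0.0251 0.0714 0.0734]
scene 457 X [-0.0705 -0.0494 -0.0403] Y [-0.0294  0.0058  0.0296] Z [0.0165 0.0692 0.0743]
pics/L546.png
```

View pics/A.png

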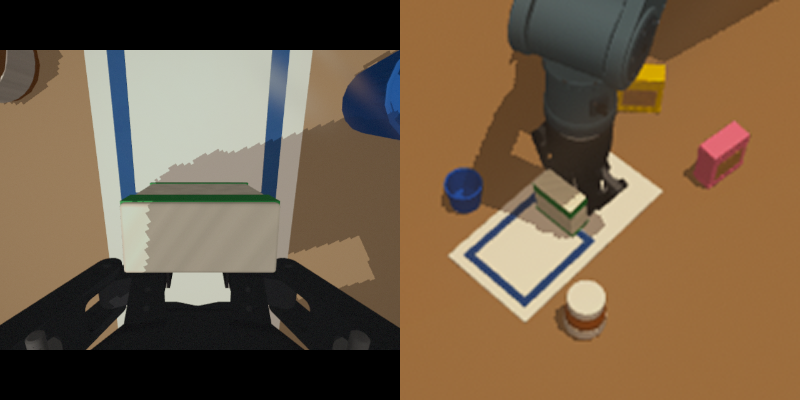

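The carton is upright and square, with its front at about −41 mm, past the near strip. I'll back off, rise and then push high.

move_arm([
  [[0.35, -10, 0, 0, 0], [0.35, -25, 0, 0, 0], [0.35, -28, 0, 0, 0], [0.35, -28, 0, -15, 0], [0.35, -28, 0, -35, 0], [0.35, -28, 0, -48, 0], [0.35, -28, 0, -48, 0], [0.35, -18, 0, -48, 0], [0.35, -8, 0, -48, 0], [0.35, -8, 0, -48, 0]],
])

```text
time_s: 6.4
eef_pos: [0.5211, -0.0118, 0.0548]
eef_rot: [0.0, 0.963, -0.268, 0.001]
wrist_force: [0.7, -0.4, -0.1]
opening: 0.353
grasp_force: 0.0
```

```bash
python3 look.py
```

```text
t 6.4 tcp [ 0.5211 -0.0118  0.0548] in frame -0.0905 -0.0004 yaw -31.11 F [ 0.66 -0.39 -0.09] op 0.35
wrist 14687 X [-0.0818 -0.0589 -0.0472] Y [-0.0307 -0.0021  0.0262] Z [0.0228 0.0702 0.072 ]
scene 503 X [-0.082  -0.053  -0.0449] Y [-0.0293  0.0047  0.0295] Z [0.0158 0.0674 0.0734]
pics/L640.png
```

View pics/L640.png

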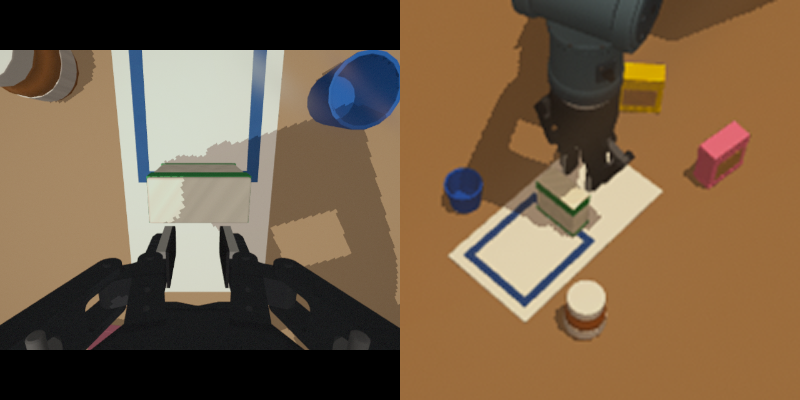

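The carton stands upright with its front at about −47 mm, inside the near strip. Pushing at the top now.

move_arm([
  [[0.35, 4, 0, 0, 0], [0.35, 8, 0, 0, 0], [0.35, 12, 0, 0, 0], [0.35, 16, 0, 0, 0], [0.35, 20, 0, 0, 0], [0.35, 24, 0, 0, 0], [0.35, 28, 0, 0, 0], [0.35, 32, 0, 0, 0], [0.35, 36, 0, 0, 0], [0.35, 40, 0, 0, 0]],
])

```text
time_s: 7.33
eef_pos: [0.554, -0.0315, 0.0553]
eef_rot: [-0.0, 0.963, -0.268, 0.0]
wrist_force: [-0.1, 0.1, -1.2]
opening: 0.347
grasp_force: 0.0
```

```bash
python3 look.py; mv pics/L7*.png pics/B.png
```

```text
t 7.33 tcp [ 0.554  -0.0315  0.0553] in frame -0.0522 -0.0003 yaw -31.06 F [-0.11  0.12 -1.23] op 0.35
wrist 20662 X [-0.0487 -0.0108  0.0192] Y [-0.0309 -0.0024  0.0264] Z [0.0257 0.0387 0.0667]
scene 692 X [-0.0407 -0.0051  0.0254] Y [-0.0293  0.0021  0.0292] Z [0.0164 0.0304 0.0347]
pics/L733.png
```

View pics/B.png

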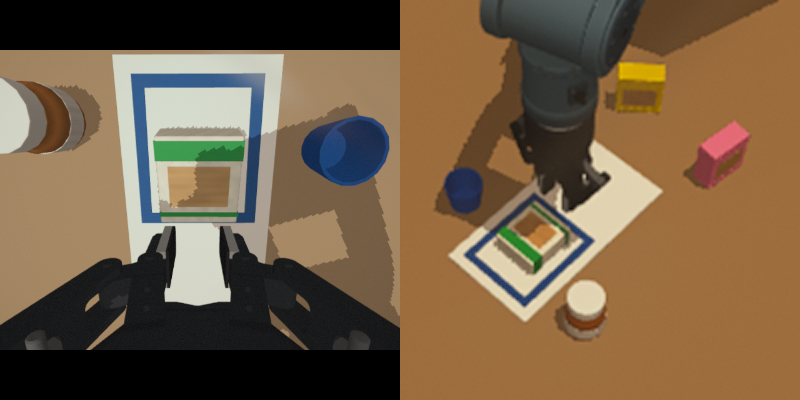

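It has toppled, label up, into the frame. I'll retreat and check that it lies flat.

move_arm([
  [[0.35, -8, 0, 0, 0], [0.35, -20, 0, 0, 0], [0.35, -30, 0, -10, 0], [0.35, -35, 0, -35, 0], [0.35, -40, 0, -65, 0], [0.35, -45, 0, -95, 0], [0.35, -50, 0, -120, 0], [0.35, -50, 0, -125, 0], [0.35, -50, 0, -125, 0], [0.35, -50, 0, -125, 0]],
])

```text
time_s: 8.27
eef_pos: [0.5102, -0.0052, 0.1797]
eef_rot: [0.0, 0.964, -0.268, -0.0]
wrist_force: [-0.4, 0.8, -0.2]
opening: 0.352
grasp_force: 0.0
```

```bash
python3 look.py; mv pics/L8*.png pics/C.png
```

```text
t 8.27 tcp [ 0.5102 -0.0052  0.1797] in frame -0.1032 -0.0003 yaw -31.05 F [-0.44  0.82 -0.23] op 0.35
wrist 7626 X [-0.0421 -0.0085  0.0226] Y [-0.0313 -0.0027  0.0262] Z [0.0284 0.03   0.0316]
scene 714 X [-0.0414 -0.0049  0.0252] Y [-0.0297  0.0017  0.0292] Z [0.016  0.0303 0.0346]
pics/L826.png
```

View pics/C.png

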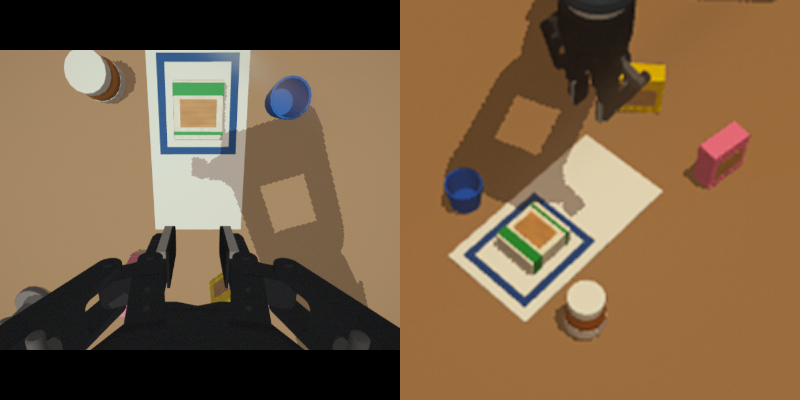

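The carton lies flat, label field up, well inside the blue frame. Its top face is at an even 30 mm, and the arm is clear.

```bash
python3 -c "
from bench import order
print(order.hand_in())"
```

```text
the job is handed in; nothing more can be done
None
```

The green carton slid upright past the near strip, was toppled by a push near its top, and now lies flat, label field up, inside the blue frame; nothing else was touched as far as the pictures show, and the job is handed in, with no verdict returned.

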